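# Close the electronics box and show its ports to the inspection camera

### The job

Press down the raised end of the lid of the small grey electronics box while the box sits in its dark steel nest, until the lid is shut flush all round. Then lift the closed box out and present it to the inspection camera on the stand: the end with the port cut-outs facing the lens squarely (the camera looks down at a slant, so raise that end of the box to match; no sideways lean), centred on the lens and about 10 cm in front of it. Finish while still holding the box there in the air, still; do not touch the camera, and leave the other things on the bench where they are.

Things in the scene. Friction and masses are not known exactly. Their poses are not given: they have to be found in the camera images.
- box_center (a point): centre of the loose grey electronics box: closed outer size 90 (x) x 54 (y) x 46 (z, lid included) mm, 130 to 270 g, half-way up. Axes are the box's: x along its length out through the end with the port cut-outs, y across its width, z up out of the lid. It starts standing in the nest, its underside 6 mm and this point 29 mm above the bench; grip it across its 54 mm width. The lid is 4 mm thick, its top flush with the box outline.
- port_face (a point): centre of the box's end with the port cut-outs (two dark rectangular openings), 45 mm from box_center along the box's x; same axes
- lid (a joint): opening angle of the lid in rad: 0 = shut flush; hinged across the plain end of the box, its other end (over the ports) stands up, about 10 mm at first. It moves against plain friction (about 4 N at the raised edge), stays where it is left, and stops at 0.
- lid_edge (a point): middle of the top of the lid's raised edge, above the port end; 90 mm from the hinge; axes are the lid's: x outward, y across, z up
- nest: fixed dark steel nest, plate 112 x 76 x 6 mm, origin under its centre on the bench; eight low lips (to 13 mm above the bench) around the box's corners with 2 mm play; middle of the long sides is free; x, y, z as the box's
- cam: fixed camera stand: base plate 110 x 120 x 12 mm and a post 322 mm high; origin on the bench, 35 mm (towards the robot) from the post; front is its -x
- cam_head: camera head on the stand, fixed to it. Origin: centre of the lens's front face, 270 mm above the bench. It looks along its own -x, which points towards the robot's side and 25 degrees below level; y is level, z is the picture's up. White ring light 68 mm across around the lens, 10 mm behind its face. The box is presented right when its x, y, z axes match these and port_face lies at x = -100 mm, y = z = 0 here.
- screwdriver: loose screwdriver, 170 mm, lying to the right of the nest (leave alone)
- dish: loose black screw dish 70 x 90 x 22 mm, left of the nest (leave alone)
- tape: loose black tape measure 62 x 36 x 60 mm, beside the camera stand (leave alone)
- spool: loose metal spool, 54 mm across, 40 mm high, beside the camera stand (leave alone)
- jar: loose clear jar, 64 mm across, 85 mm high, at a side of the bench (leave alone)
- spare_box: loose empty grey box 110 x 80 x 35 mm without lid, at a side of the bench (leave alone)
- wrench: loose wrench, 160 mm, at the right of the bench (leave alone)
There are look-alikes about, which are no part of the job. What is shaped like the part that bears box_center but green or turquoise is not meant. Several things look just like the nest: the one meant starts farthest to the robot's right.

How it is judged (in metres and radians):
On the way, in this order (a step that is already met when the one before it is completed fails the run):
1. the lid is shut flush while the box stands in its nest (value of joint lid below 0.025 rad and horizontal distance between box_center and nest below 0.01 m and height (world z) of box_center below 0.036 m), for 0.2 s.
2. the box, lid shut, is presented to the camera (x of port_face in the frame of cam_head between -0.13 and -0.07 m and y of port_face in the frame of cam_head between -0.025 and 0.025 m and z of port_face in the frame of cam_head between -0.025 and 0.025 m and x of box_center in the frame of cam_head below -0.105 m and angle between the x axis of box_center and the x axis of cam_head, either way round below 0.21 rad and angle between the z axis of box_center and the z axis of cam_head, either way round below 0.21 rad and angle between box_center's own z axis and vertical below 1 rad and value of joint lid below 0.03 rad), for 0.2 s.
At the end, for the whole second after the job is handed in: Box held still in the air by the gripper alone, lid within 0.03 rad of shut; port end's centre 70-130 mm in front of the lens and within 25 mm of its axis sideways and up-down; box length and up within 12 degrees of the camera axis and picture-up, ports to the lens (all of step 2 and height (world z) of box_center above 0.12 m and contact force between box and the fingers above 2 N and contact force between box and cam below 0.3 N and contact force between box and nest below 0.3 N and linear speed of box below 0.02 m/s and angular speed of box below 0.15 rad/s); the arm keeps its last pose, push and grip.
It fails at once if another thing on the bench is displaced by more than 30 mm (distance of any of screwdriver, dish, tape, spool, jar, spare_box, wrench from where it was at the start of the episode above 0.03 m).
It fails at once if the camera is touched (contact force between cam and anything else above 1.5 N).
It also fails if it takes over 48 s, if anything falls off the work surface, if the arm or the gripper's body presses on something with over 40 N, if the wrist force passes 120 N, or if a joint passes its speed limit or range.

### The arm

A 6-joint arm with a two-finger parallel gripper is mounted at the origin on the work surface. World frame = base frame: x ahead of the robot, y to its left, z up, the work surface at z = 0. Lengths are in m, angles in degrees, forces in N, time in s.
With the tool pointing down it reaches from about 0.35 to 0.875 m from the base axis. Payload 4.2 kg.
Tool frame: the origin (TCP) lies on the centre line of the jaws, within the pads' length; the fingertips stand 25 mm ahead of it and the grasp point (between the pads) lies 6 mm ahead of it; z points along the fingers, y is the line along which they close (so a half turn about z gives the same grasp; the last joint's range is limited). The gripper opens to 87 mm and grips with 3 to 60 N. Pads are 19 mm wide; open, the fingers measure 117 mm over their backs; the gripper's body (75 mm by 190 mm) begins 51 mm behind the grasp point.
Start: joints at [14.817, 22.042, 0.453, 0, -68.411, -14.817], TCP at [0.625, 0, 0.248] pointing down, gripper open.
Joint ranges: [-179.83, 179.83], [-69.29, 118.12], [-61.27, 80.66], [-181.25, 117.63], [-171.15, -9.14], [-177.46, 177.46]. Speed limits (degrees/s): [159.86, 159.86, 180, 180, 180, 180].

### API

Orientations are given as a 3x3 rotation matrix whose columns are the frame's x, y, z axes.
In Python, from station import r gives the robot as it stands.
- The arm moves only by the tool move_arm, never from a script. Its argument "series" is a list of rows, each an object with "grip": the opening, from 0 (shut) to 1 (fully open); "xyz": the shift along the tool's x, y, z in mm, a list of three; "angular": the turn, a rotation vector about the tool's x, y, z in rad, a list of three. A call has 1 to 10 rows; each row is the pose to reach, as a shift and turn from the pose commanded when the call began, along the tool's axes at that moment; what a row does not reach only later rows make up. A row lasts 1/10 s, in which the tool goes at most 50 mm and 8.59 degrees, less where a joint would pass 70% of its speed; a pose out of reach is approached as far as the arm can. A call with a gripper value outside its range is refused whole. The fingers move at their own pace and stop on an object; the grip force is fixed at half the most. Time passes only in rows, so rows that repeat a pose let the fingers close. It gives the time, the measured TCP pose, the force, the opening and the grip force at its end, in the units of the state.
- r.sense(): the state, without advancing time (a new reading comes with each control period).
- r.capture(name): name is "scene" or "side" or "wrist"; returns a dict with "img" (384x512x3 uint8, red, green, blue), "camera_matrix" (3x3 intrinsics, pixels), "rvec" (rotation vector, rad) and "tvec" (3), from world to camera coordinates, as OpenCV has them; the wrist camera has in their place "hand_eye" (4x4, takes a point from camera to tool coordinates, whose origin is the TCP and whose axes are the flange's). Camera axes: x right, y down, z forward; pixel columns grow to the right and rows downward; lengths in m; the calibration is good to about 2 mm. A picture is of the moment at which its call begins: read the wrist's pose just before it. There is no depth.
- r.finish_job(): hands the job in; it is judged then, once.
The state is a dict: "time_s": time; "joints": joint angles; "joint_velocities": joint speeds; "effort": joint torques, N m; "tcp_pos": TCP position; "ee_rot": TCP orientation; "wrist_force": force on the tool from outside, world axes, zero at the start; "moment": the same for the moment, N m; "gripper_width": opening from 0.0 (shut) to 1.0 (fully open); "gripper_force": force on a finger pad.
Only numpy, scipy, OpenCV 4.12 (cv2) and the standard library are available. Lean on these libraries where they do the work, as an engineer would, in place of code of your own. Each camera call takes 0.05 s, during which the arm holds its last target. There are 200 camera calls.

## Working session

There is one attempt and no reset: what is moved stays moved. The work goes in short steps, Python scripts to look and compute and a tool call to move; the robot and the scene stay as the last step left them, time stands still between calls to the robot, and variables do not carry over. Pictures are saved under pics/ and viewed, at most 10 in all, crops included, and the job is handed in when it is done.

Besides the shell and the picture viewer there is one more tool, called after "Call:" as name([rows], argument=value, ...), one row to a line, values as JSON. move_arm: Moves the arm, as the interface text tells. Its arguments: {"type":"object","properties":{"series":{"type":"array"}},"required":["series"]}

```bash
mkdir -p pics
cat > h.py <<'E'
from station import r
import numpy as np, cv2
def cap(n,f,crop=None,s=1):
    c=r.capture(n); im=c["img"][:,:,::-1]
    np.savez(f'pics/{f}.npz',**c)
    if crop: im=im[crop[1]:crop[3],crop[0]:crop[2]]
    if s!=1: im=cv2.resize(im,None,fx=s,fy=s,interpolation=cv2.INTER_CUBIC)
    cv2.imwrite(f'pics/{f}.png',im); return c
def ray(c,uv,z,pose=None):
    K=c["camera_matrix"]; d=np.linalg.inv(K)@[uv[0],uv[1],1]
    if "rvec" in c:
        R=cv2.Rodrigues(np.array(c["rvec"],float))[0]; o=-R.T@np.ravel(c["tvec"]); d=R.T@d
    else:
        p,Rt=pose; H=c["hand_eye"]; o=p+Rt@H[:3,3]; d=Rt@H[:3,:3]@d
    return o+d*(z-o[2])/d[2]
def proj(c,P):
    return cv2.projectPoints(np.array(P,float).reshape(-1,3),np.array(c["rvec"],float),np.array(c["tvec"],float),c["camera_matrix"],None)[0].reshape(-1,2)
E
python3 - <<'E'
from h import *
a=cap("scene","s1",s=1.5); b=cap("side","d1",s=1.5)
s=r.sense(); print(s["time_s"],s["tcp_pos"],s["ee_rot"],s["gripper_width"])
E
```

```text
0.1 [6.24515830e-01 4.41240573e-05 2.46565103e-01] [[-1.33903236e-04 -9.99998068e-01 -1.96089076e-03]
 [-9.99999988e-01  1.34049036e-04 -7.42226791e-05]
 [ 7.44853913e-05  1.96088080e-03 -9.99998075e-01]] 0.9979665014123087
```

View pics/s1.png

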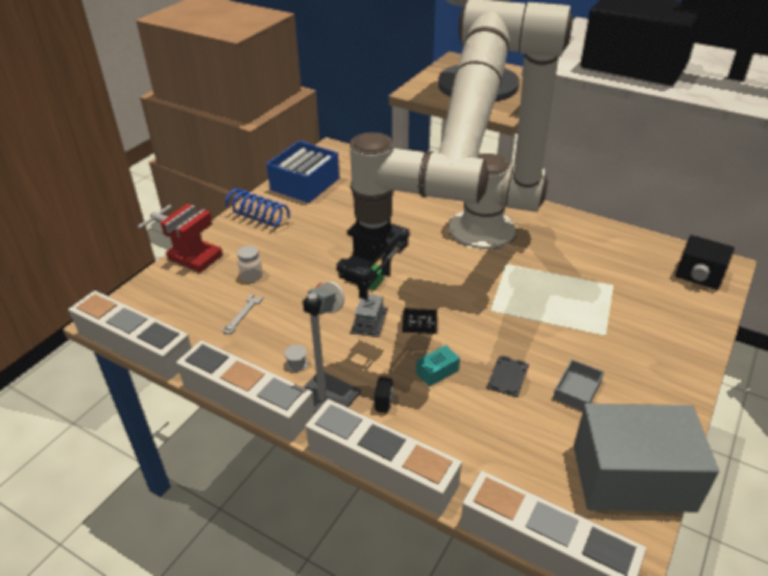

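View pics/d1.png

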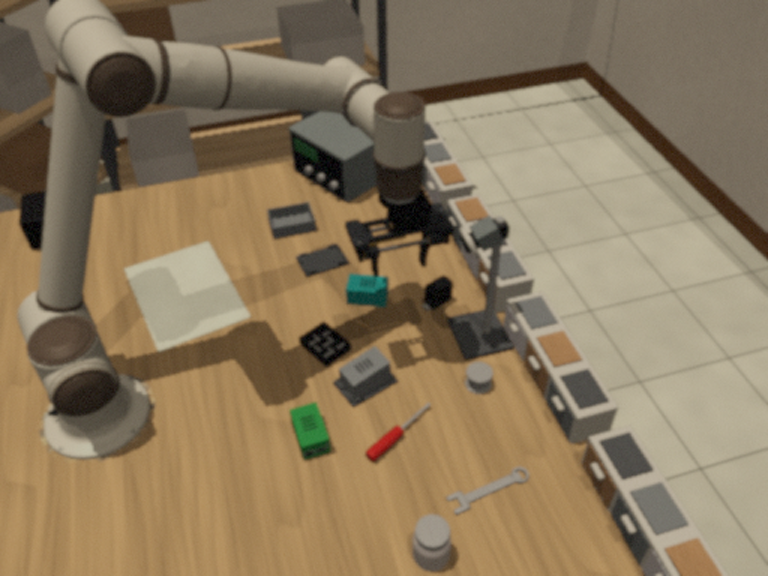

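The grey box sits in the nest at about (365,375) in the side view (1.5x), with the camera stand at (485,335), and the dish, green decoy and screwdriver around them. I'll enlarge a crop.

Run:
```python
from h import *
c=dict(np.load('pics/d1.npz'))
im=c["img"][140:290,190:370,::-1]
cv2.imwrite('pics/d2.png',cv2.resize(im,None,fx=4,fy=4,interpolation=cv2.INTER_CUBIC))
c2=dict(np.load('pics/s1.npz'))
print(ray(c,(366/1.5,372/1.5),.03),ray(c,(483/1.5,335/1.5),.012),ray(c2,(369/1.5,315/1.5),.03))
```

```text
[ 0.52951833 -0.07631921  0.03      ] [ 0.80138944 -0.0399009   0.012     ] [ 0.53289375 -0.07304845  0.03      ]
```

View pics/d2.png

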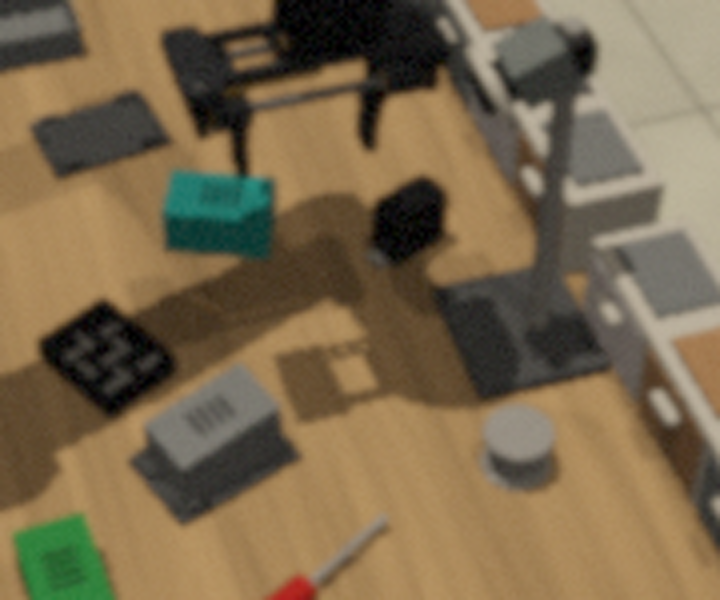

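The crop shows the stand base corners at about (437,292), (535,265), (610,360), (485,395), and the nest corners at (133,462), (185,520), (297,452).

Run:
```python
from h import *
c=dict(np.load('pics/d1.npz'))
f=lambda u,v,z: ray(c,(190+(u+.5)/4-.5,140+(v+.5)/4-.5),z)
B=np.array([f(*p,.012) for p in [(437,292),(535,265),(610,360),(485,395)]]);print(B.round(3),B.mean(0))
N=np.array([f(*p,.006) for p in [(133,462),(185,520),(297,452)]]);print(N.round(3),(N[0]+N[2])/2)
d=N[2]-N[1];print(np.degrees(np.arctan2(d[1],d[0])),np.linalg.norm(d),np.linalg.norm(N[0]-N[1]))
T=np.array([f(*p,z) for *p,z in [(147,428,.052),(185,470,.052),(280,405,.062),(245,367,.062)]]);print(T.round(3),T.mean(0))
print("post",f(548,305,.012),"lens",f(505,60,.27))
```

```text
[[ 0.747  0.027  0.012]
 [ 0.836  0.031  0.012]
 [ 0.852 -0.084  0.012]
 [ 0.744 -0.088  0.012]] [ 0.79464872 -0.02845279  0.012     ]
[[ 0.465 -0.065  0.006]
 [ 0.489 -0.129  0.006]
 [ 0.588 -0.093  0.006]] [ 0.52609678 -0.07903799  0.006     ]
20.072304552614995 0.1053418770641411 0.06891822155858622
[[ 0.476 -0.073  0.052]
 [ 0.493 -0.119  0.052]
 [ 0.576 -0.089  0.062]
 [ 0.561 -0.045  0.062]] [ 0.52659125 -0.0817325   0.057     ]
post [ 0.82835506 -0.01404082  0.012     ] lens [0.77913838 0.00693011 0.27      ]
```

Run:
```python
from h import *
c=r.capture("wrist"); print(c["hand_eye"].round(3),c["camera_matrix"].round(1)); cv2.imwrite('pics/w0.png',c["img"][:,:,::-1])
for n in("s1","d1"):
    k=dict(np.load(f'pics/{n}.npz')); R=cv2.Rodrigues(k["rvec"].astype(float))[0]; print(n,(-R.T@np.ravel(k["tvec"])).round(3), k["camera_matrix"][0,0])
```

```text
[[ 0.001 -0.969 -0.248  0.067]
 [ 1.     0.     0.001 -0.001]
 [-0.001 -0.248  0.969 -0.138]
 [ 0.     0.     0.     1.   ]] [[323.2   0.  254.7]
 [  0.  323.2 194.1]
 [  0.    0.    1. ]]
s1 [1.628 0.629 1.21 ] 456.6424461499082
d1 [ 0.31  -0.989  1.188] 485.7653978123392
```

Call:
move_arm([
  {"grip":0,"xyz":[20,24,0],"angular":[0,0,-0.14]},
  {"grip":0,"xyz":[40,48,0],"angular":[0,0,-0.28]},
  {"grip":0,"xyz":[60,72,0],"angular":[0,0,-0.42]},
  {"grip":0,"xyz":[79,97,0],"angular":[0,0,-0.56]},
  {"grip":0,"xyz":[79,97,0],"angular":[0,0,-0.7]},
  {"grip":0,"xyz":[79,97,0],"angular":[0,0,-0.84]},
  {"grip":0,"xyz":[79,97,0],"angular":[0,0,-0.98]},
  {"grip":0,"xyz":[79,97,0],"angular":[0,0,-1.12]},
  {"grip":0,"xyz":[79,97,0],"angular":[0,0,-1.26]},
  {"grip":0,"xyz":[79,97,0],"angular":[0,0,-1.4]},
])

```text
time_s: 1.15
tcp_pos: [0.5277, -0.079, 0.2473]
ee_rot: [[0.986, -0.164, -0.001], [-0.164, -0.986, 0.0], [-0.001, 0.0, -1.0]]
wrist_force: [0.1, -0.3, -0.3]
gripper_width: 0.176
gripper_force: 0.0
```

Call:
move_arm([
  {"grip":0,"xyz":[0,0,0],"angular":[0,0,-0.14]},
  {"grip":0,"xyz":[0,0,0],"angular":[0,0,-0.28]},
  {"grip":0,"xyz":[0,0,0],"angular":[0,0,-0.42]},
  {"grip":0,"xyz":[0,0,0],"angular":[0,0,-0.52]},
  {"grip":0,"xyz":[0,0,0],"angular":[0,0,-0.52]},
  {"grip":0,"xyz":[0,0,0],"angular":[0,0,-0.52]},
])

```text
time_s: 1.75
tcp_pos: [0.5278, -0.079, 0.2473]
ee_rot: [[0.94, 0.34, -0.0], [0.34, -0.94, -0.0], [-0.0, -0.0, -1.0]]
wrist_force: [0.4, -0.6, -0.1]
gripper_width: 0.007
gripper_force: 0.0
```

Run:
```python
from h import *
s=r.sense(); print(s["time_s"],s["tcp_pos"],s["ee_rot"],s["joints"])
c=cap("wrist","w1"); np.savez('pics/w1.npz',p=s["tcp_pos"],R=s["ee_rot"],**c)
im=c["img"][92:292,126:386,::-1]; cv2.imwrite('pics/w1.png',cv2.resize(im,None,fx=3,fy=3,interpolation=cv2.INTER_CUBIC))
```

```text
1.75 [ 0.52783588 -0.07896742  0.24733239] [[ 9.40384356e-01  3.40113257e-01 -4.86049678e-04]
 [ 3.40113297e-01 -9.40384467e-01 -1.15690077e-06]
 [-4.57467045e-04 -1.64224027e-04 -9.99999882e-01]] [ 8.91134046e+00  1.31767993e+01 -1.23579904e+01 -4.70723844e-03
 -6.44927331e+01  1.00974464e+02]
```

View pics/w1.png

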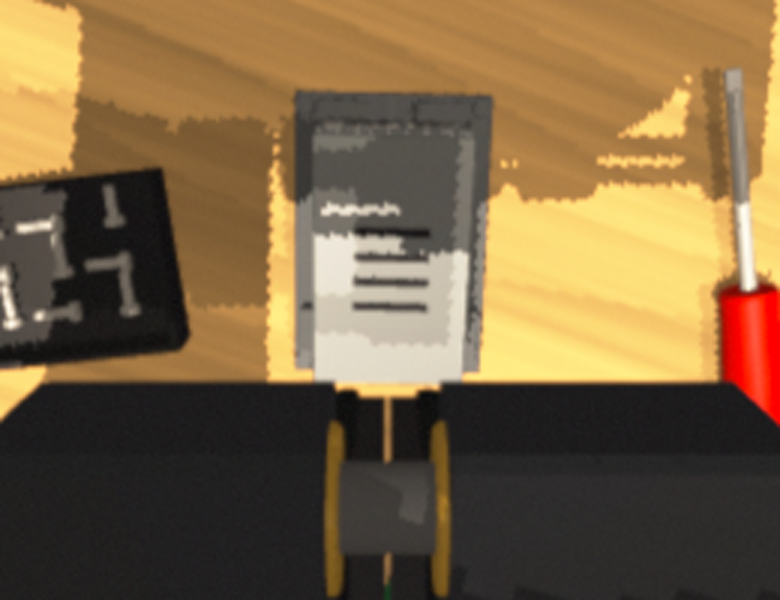

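The nest's far corners are at (296,92) and (492,96). The lid's far (raised, wider) edge runs (313,122)-(476,130), and its sides reach (315,380) and (463,380).

Run:
```python
from h import *
k=dict(np.load('pics/w1.npz')); po=(k["p"],k["R"])
f=lambda u,v,z: ray(k,(126+(u+.5)/3-.5,92+(v+.5)/3-.5),z,po)
P=[f(296,92,.006),f(492,96,.006),f(313,122,.062),f(476,130,.062),f(315,380,.052),f(463,380,.052)]
P=np.array(P);print(P.round(4)); d=lambda a,b:np.linalg.norm(P[a]-P[b]).round(4)
print(d(0,1),d(2,3),d(4,5))
for a,b in[((P[2]+P[3])/2,(P[4]+P[5])/2)]:
    e=a-b; print("lid len",np.linalg.norm(e[:2]),np.degrees(np.arctan2(e[1],e[0])), "front mid",a,"back",b)
e=P[0]-P[1];yn=np.degrees(np.arctan2(-e[0],e[1]));print("nest yaw",yn)
y=np.radians(yn);x=np.array([np.cos(y),np.sin(y),0]);m=(P[0]+P[1])/2
print("nest ctr",m-.056*x, "box from lid front",(P[2]+P[3])/2-.045*x)
```

```text
[[ 0.5686 -0.0268  0.006 ]
 [ 0.5927 -0.0977  0.006 ]
 [ 0.5648 -0.0394  0.062 ]
 [ 0.5806 -0.0906  0.062 ]
 [ 0.4773 -0.0692  0.052 ]
 [ 0.4955 -0.1195  0.052 ]]
0.075 0.0536 0.0535
lid len 0.09120740310255697 18.795422970690286 front mid [ 0.57272657 -0.06496872  0.062     ] back [ 0.4863828  -0.09435484  0.052     ]
nest yaw 18.77321555025112
nest ctr [ 0.52761901 -0.08028107  0.006     ] box from lid front [ 0.53012057 -0.07945076  0.062     ]
```

Call:
move_arm([
  {"grip":0,"xyz":[20,1,40],"angular":[0,0,0.019]},
  {"grip":0,"xyz":[34,1,80],"angular":[0,0,0.019]},
  {"grip":0,"xyz":[34,1,120],"angular":[0,0,0.019]},
  {"grip":0,"xyz":[34,1,145],"angular":[0,0,0.019]},
  {"grip":0,"xyz":[34,1,155],"angular":[0,0,0.019]},
  {"grip":0,"xyz":[34,1,158],"angular":[0,0,0.019]},
  {"grip":0,"xyz":[34,1,161],"angular":[0,0,0.019]},
  {"grip":0,"xyz":[34,1,164],"angular":[0,0,0.019]},
  {"grip":0,"xyz":[34,1,166],"angular":[0,0,0.019]},
  {"grip":0,"xyz":[34,1,168],"angular":[0,0,0.019]},
])

```text
time_s: 2.8
tcp_pos: [0.562, -0.068, 0.0812]
ee_rot: [[0.946, 0.325, 0.005], [0.325, -0.946, 0.0], [0.005, 0.001, -1.0]]
wrist_force: [1.7, 1.1, 2.3]
gripper_width: 0.007
gripper_force: 1.7
```

Call:
move_arm([
  {"grip":0,"xyz":[0,0,1],"angular":[0,0,0]},
  {"grip":0,"xyz":[0,0,1.5],"angular":[0,0,0]},
  {"grip":0,"xyz":[0,0,2],"angular":[0,0,0]},
])

```text
time_s: 3.1
tcp_pos: [0.5612, -0.0682, 0.0781]
ee_rot: [[0.946, 0.325, 0.002], [0.325, -0.946, 0.0], [0.002, 0.001, -1.0]]
wrist_force: [2.2, -0.2, 3.3]
gripper_width: 0.007
gripper_force: 1.7
```

Call:
move_arm([
  {"grip":0,"xyz":[0,0,1],"angular":[0,0,0]},
  {"grip":0,"xyz":[0,0,2],"angular":[0,0,0]},
  {"grip":0,"xyz":[0,0,2.5],"angular":[0,0,0]},
  {"grip":0,"xyz":[0,0,2.5],"angular":[0,0,0]},
])

```text
time_s: 3.5
tcp_pos: [0.5612, -0.0682, 0.0769]
ee_rot: [[0.946, 0.325, 0.002], [0.325, -0.946, -0.0], [0.002, 0.001, -1.0]]
wrist_force: [-0.1, 2.8, 12.3]
gripper_width: 0.003
gripper_force: 6.1
```

Call:
move_arm([
  {"grip":0,"xyz":[0,0,1],"angular":[0,0,0]},
  {"grip":0,"xyz":[0,0,1],"angular":[0,0,0]},
  {"grip":0,"xyz":[0,0,1],"angular":[0,0,0]},
])

```text
time_s: 3.8
tcp_pos: [0.5612, -0.0683, 0.0766]
ee_rot: [[0.946, 0.325, 0.002], [0.325, -0.946, -0.001], [0.002, 0.001, -1.0]]
wrist_force: [-1.8, 1.6, 16.4]
gripper_width: 0.005
gripper_force: 7.9
```

Call:
move_arm([
  {"grip":0,"xyz":[0,0,-15],"angular":[0,0,0]},
  {"grip":1,"xyz":[-15,0,-55],"angular":[0,0,0]},
  {"grip":1,"xyz":[-35,0,-100],"angular":[0,0,0]},
  {"grip":1,"xyz":[-35,0,-120],"angular":[0,0,0]},
  {"grip":1,"xyz":[-35,0,-120],"angular":[0,0,0]},
  {"grip":1,"xyz":[-35,0,-120],"angular":[0,0,0]},
])

```text
time_s: 4.4
tcp_pos: [0.5254, -0.0797, 0.1928]
ee_rot: [[0.946, 0.323, -0.004], [0.323, -0.946, 0.001], [-0.003, -0.002, -1.0]]
wrist_force: [0.3, -0.1, -0.2]
gripper_width: 0.374
gripper_force: 0.0
```

Run:
```python
from h import *
s=r.sense(); print(s["time_s"],s["tcp_pos"],s["ee_rot"],s["joints"],s["gripper_width"])
c=r.capture("wrist"); np.savez('pics/w2.npz',p=s["tcp_pos"],R=s["ee_rot"],**c)
im=c["img"][62:262,126:386,::-1]; cv2.imwrite('pics/w2.png',cv2.resize(im,None,fx=3,fy=3,interpolation=cv2.INTER_CUBIC))
```

```text
4.4 [ 0.52541754 -0.07969318  0.19277608] [[ 9.46279183e-01  3.23327571e-01 -3.87178207e-03]
 [ 3.23331862e-01 -9.46285493e-01  5.21767904e-04]
 [-3.49510926e-03 -1.74560861e-03 -9.99992369e-01]] [ 8.83964275e+00  1.58487071e+01 -1.71325523e+01 -7.56700595e-02
 -5.72333718e+01  1.00065917e+02] 0.3738486904041737
```

View pics/w2.png

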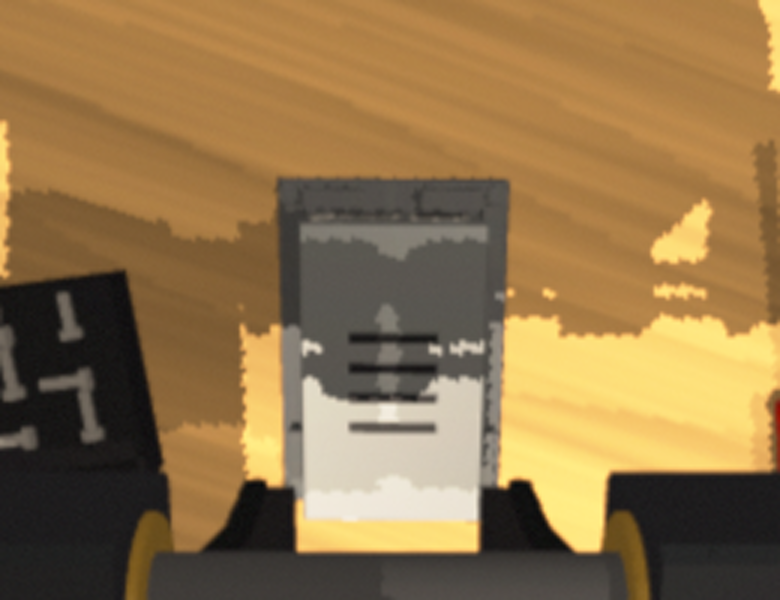

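The lid is now seen with its front edge at (299,223)-(488,223) and its rear edge at (304,520)-(480,520). I'll check that it is flush and centred.

Run:
```python
from h import *
k=dict(np.load('pics/w2.npz')); po=(k["p"],k["R"])
f=lambda u,v,z: ray(k,(126+(u+.5)/3-.5,62+(v+.5)/3-.5),z,po)
P=np.array([f(*q,.052) for q in[(299,223),(488,223),(304,520),(480,520)]]);d=lambda a,b:np.linalg.norm(P[a]-P[b]).round(4)
print(P.round(4),d(0,1),d(2,3)); a=(P[0]+P[1])/2;b=(P[2]+P[3])/2;e=a-b
print(np.linalg.norm(e),np.degrees(np.arctan2(e[1],e[0])),(a+b)/2, k["R"].T@((a+b)/2-k["p"]))
```

```text
[[ 0.5621 -0.0402  0.052 ]
 [ 0.5795 -0.0909  0.052 ]
 [ 0.4768 -0.0688  0.052 ]
 [ 0.4944 -0.1199  0.052 ]] 0.0536 0.054
0.08995992711074988 18.695423594069286 [ 0.52819503 -0.07993176  0.052     ] [0.00304317 0.00136955 0.14076413]
```

Call:
move_arm([
  {"grip":0.85,"xyz":[3,1.4,0],"angular":[0,0,0]},
  {"grip":0.85,"xyz":[3,1.4,0],"angular":[0,0,0]},
  {"grip":0.85,"xyz":[3,1.4,30],"angular":[0,0,0]},
  {"grip":0.85,"xyz":[3,1.4,65],"angular":[0,0,0]},
  {"grip":0.85,"xyz":[3,1.4,100],"angular":[0,0,0]},
  {"grip":0.85,"xyz":[3,1.4,130],"angular":[0,0,0]},
  {"grip":0.85,"xyz":[3,1.4,148],"angular":[0,0,0]},
  {"grip":0.85,"xyz":[3,1.4,155],"angular":[0,0,0]},
  {"grip":0.85,"xyz":[3,1.4,155],"angular":[0,0,0]},
  {"grip":0.85,"xyz":[3,1.4,155],"angular":[0,0,0]},
])

```text
time_s: 5.45
tcp_pos: [0.5311, -0.0799, 0.0396]
ee_rot: [[0.946, 0.325, 0.001], [0.325, -0.946, -0.0], [0.001, 0.0, -1.0]]
wrist_force: [0.1, 0.5, 0.2]
gripper_width: 0.85
gripper_force: 0.0
```

Call:
move_arm([
  {"grip":0,"xyz":[0,0,0],"angular":[0,0,0]},
  {"grip":0,"xyz":[0,0,0],"angular":[0,0,0]},
  {"grip":0,"xyz":[0,0,0],"angular":[0,0,0]},
  {"grip":0,"xyz":[0,0,0],"angular":[0,0,0]},
  {"grip":0,"xyz":[0,0,0],"angular":[0,0,0]},
  {"grip":0,"xyz":[0,0,0],"angular":[0,0,0]},
])

```text
time_s: 6.05
tcp_pos: [0.5307, -0.0799, 0.0397]
ee_rot: [[0.946, 0.324, 0.001], [0.324, -0.946, 0.0], [0.001, 0.0, -1.0]]
wrist_force: [-0.7, 1.1, 5.4]
gripper_width: 0.613
gripper_force: 30.0
```

Call:
move_arm([
  {"grip":0,"xyz":[0,0,-10],"angular":[0,0,0]},
  {"grip":0,"xyz":[0,0,-25],"angular":[0,0,0]},
  {"grip":0,"xyz":[0,0,-50],"angular":[0,0,0]},
  {"grip":0,"xyz":[0,0,-80],"angular":[0,0,0]},
  {"grip":0,"xyz":[0,0,-110],"angular":[0,0,0]},
  {"grip":0,"xyz":[0,0,-140],"angular":[0,0,0]},
  {"grip":0,"xyz":[0,0,-170],"angular":[0,0,0]},
  {"grip":0,"xyz":[0,0,-190],"angular":[0,0,0]},
  {"grip":0,"xyz":[0,0,-200],"angular":[0,0,0]},
  {"grip":0,"xyz":[0,0,-200],"angular":[0,0,0]},
])

```text
time_s: 7.05
tcp_pos: [0.5306, -0.0799, 0.24]
ee_rot: [[0.946, 0.324, 0.002], [0.324, -0.946, 0.0], [0.002, 0.0, -1.0]]
wrist_force: [0.3, -0.2, -2.9]
gripper_width: 0.619
gripper_force: 30.0
```

```bash
cat >> h.py <<'E'
from scipy.spatial.transform import Rotation as Ro
def toolR(yaw,p):  # box-style pose: tool x along yaw, raised p deg
    y,p=np.radians([yaw,p]); x=np.array([np.cos(y)*np.cos(p),np.sin(y)*np.cos(p),np.sin(p)]); ty=np.array([np.sin(y),-np.cos(y),0])
    return np.c_[x,ty,np.cross(x,ty)]
def go(pos,R):
    s=r.sense(); p=np.array(s["tcp_pos"]); R0=np.array(s["ee_rot"])
    print("t",s["time_s"],p.round(4),"w",s["gripper_width"],s["gripper_force"],"xyz",(1000*R0.T@(pos-p)).round(1),"rv",Ro.from_matrix(R0.T@R).as_rotvec().round(4))
E
python3 -c "
from h import *
go(np.array([.555,-.03,.29]),toolR(0,55))"
```

```text
t 7.05 [ 0.5306 -0.0799  0.24  ] w 0.6189969748662961 29.98111945358687 xyz [ 39.3 -39.3 -50. ] rv [-0.1585  0.9489  0.3041]
```

Call:
move_arm([
  {"grip":0,"xyz":[5,-5,-6],"angular":[-0.02,0.12,0.038]},
  {"grip":0,"xyz":[10,-10,-12],"angular":[-0.04,0.237,0.076]},
  {"grip":0,"xyz":[15,-15,-19],"angular":[-0.06,0.356,0.114]},
  {"grip":0,"xyz":[20,-20,-25],"angular":[-0.079,0.474,0.152]},
  {"grip":0,"xyz":[25,-25,-31],"angular":[-0.099,0.593,0.19]},
  {"grip":0,"xyz":[30,-30,-38],"angular":[-0.119,0.712,0.228]},
  {"grip":0,"xyz":[34,-34,-44],"angular":[-0.139,0.83,0.266]},
  {"grip":0,"xyz":[39,-39,-50],"angular":[-0.1585,0.949,0.304]},
  {"grip":0,"xyz":[39,-39,-50],"angular":[-0.1585,0.949,0.304]},
  {"grip":0,"xyz":[39,-39,-50],"angular":[-0.1585,0.949,0.304]},
])

```text
time_s: 8.05
tcp_pos: [0.5477, -0.0948, 0.301]
ee_rot: [[0.67, 0.08, 0.738], [0.014, -0.995, 0.095], [0.742, -0.053, -0.668]]
wrist_force: [-1.0, -1.1, -3.1]
gripper_width: 0.617
gripper_force: 30.0
```

Run:
```python
from h import *
s=r.sense(); print(s["time_s"],s["tcp_pos"],np.round(s["ee_rot"],3),s["joints"],s["gripper_width"])
c=r.capture("wrist"); np.savez('pics/w3.npz',p=s["tcp_pos"],R=s["ee_rot"],**c)
cv2.imwrite('pics/w3.png',cv2.resize(c["img"][:,:,::-1],None,fx=1.5,fy=1.5,interpolation=cv2.INTER_CUBIC))
```

```text
8.05 [ 0.54766486 -0.09483012  0.30096581] [[ 0.67   0.08   0.738]
 [ 0.014 -0.995  0.095]
 [ 0.742 -0.053 -0.668]] [  6.55662075  -2.63293534 -35.30028706  -3.48373589  -9.28563038
  89.85378136] 0.6170959385491386
```

View pics/w3.png

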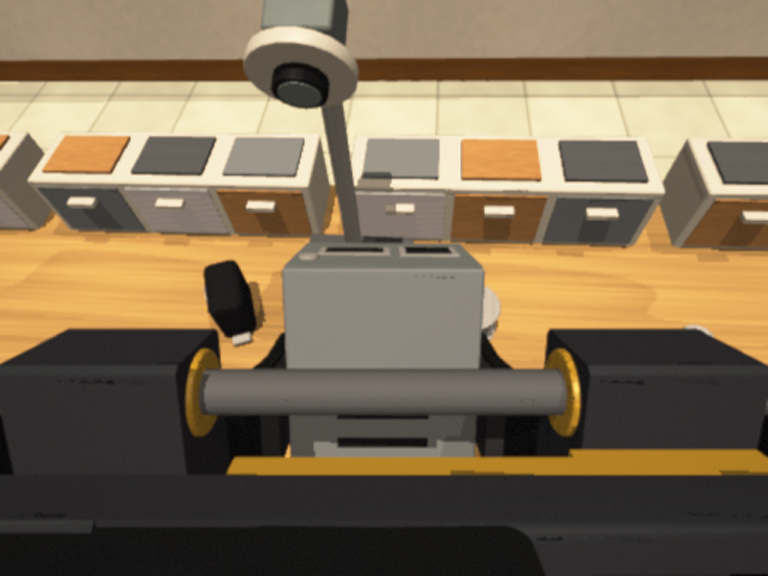

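The arm stopped near the J5 limit (pitch about 48°), which is fine. The lens is visible at (300,92) in the 1.5x picture, with the ring around (301,65). I'll enlarge it.

Run:
```python
from h import *
k=dict(np.load('pics/w3.npz'))
cv2.imwrite('pics/w3c.png',cv2.resize(k["img"][10:80,155:245,::-1],None,fx=8,fy=8,interpolation=cv2.INTER_CUBIC))
for v in (60,61.3): print(ray(k,(200,v),.27,(k["p"],k["R"])))
print(k["p"]+k["R"]@k["hand_eye"][:3,3])
```

```text
[ 0.74995198 -0.02659511  0.27      ]
[ 0.74801263 -0.02693757  0.27      ]
[ 0.49241306 -0.10643791  0.44333036]
```

View pics/w3c.png

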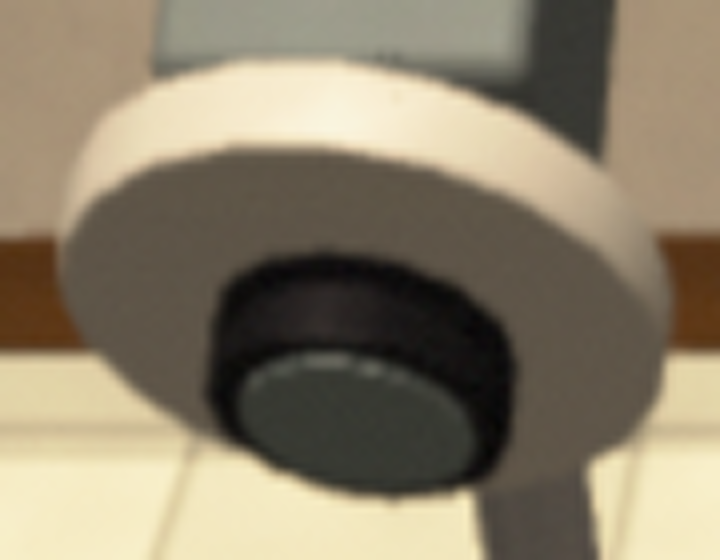

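The ring's front disc edge passes through (75,230), (150,170), (270,147), (400,165), (520,210), (620,280), (100,340), (150,390), (655,410); the glass centre is at (356,421).

```bash
cat > fit.py <<'E'
from h import *
from scipy.optimize import least_squares
k=dict(np.load('pics/w3.npz')); H=k["hand_eye"]; Rc=k["R"]@H[:3,:3]; o=k["p"]+k["R"]@H[:3,3]; K=k["camera_matrix"]
def pj(P): q=(K@(Rc.T@(np.atleast_2d(P)-o).T)).T; return q[:,:2]/q[:,2:]
nat=lambda a: np.array([155,10])+(np.array(a,float)+.5)/8-.5
E_=nat([(75,230),(150,170),(270,147),(400,165),(520,210),(620,280),(100,340),(150,390),(655,410)]); G=nat([(356,421)])
t=np.linspace(0,2*np.pi,360,endpoint=False)
def fr(yaw):
    y=np.radians(yaw); a=np.radians(25); x=np.array([np.cos(y)*np.cos(a),np.sin(y)*np.cos(a),np.sin(a)]); yy=np.array([-np.sin(y),np.cos(y),0]); return x,yy,np.cross(x,yy)
def f(v):
    L=np.array(v[:3]); x,yy,z=fr(v[3]); C=L+.010*x
    q=pj(C+.034*(np.outer(np.cos(t),yy)+np.outer(np.sin(t),z)))
    d=np.linalg.norm(E_[:,None]-q[None],axis=2).min(1)
    return np.r_[d,(pj(L)-G).ravel(),(v[2]-.27)/.003]
for y0 in(-15,0,15):
    s=least_squares(f,[.749,-.027,.27,y0],diff_step=1e-4,x_scale=[.01,.01,.01,5]); print(s.x.round(4),s.cost,np.abs(s.fun).round(2))
E
python3 fit.py
```

```text
[ 0.7508 -0.0254  0.2671 -3.961 ] 1.1977386803768761 [0.2  0.61 0.19 0.19 0.13 0.36 0.32 0.28 0.66 0.46 0.08 0.97]
[ 0.7515 -0.0252  0.2668 -3.7067] 1.1919049417658467 [0.18 0.6  0.19 0.23 0.1  0.31 0.36 0.31 0.48 0.43 0.03 1.07]
[ 0.7515 -0.0252  0.2668 -3.7046] 1.1910720804982162 [0.18 0.6  0.19 0.23 0.09 0.31 0.36 0.3  0.48 0.43 0.03 1.08]
```

```bash
cat > tgt.py <<'E'
from h import *
L=np.array([.750,-.0255,.269]); R=toolR(-2.5,25); bc=L-.145*R[:,0]; T=bc-R@[-.0024,0,.0107]
E
python3 -c "
from tgt import *
print(bc,T); go(T,R)"
```

```text
[ 0.61871045 -0.01976777  0.20772035] [ 0.61636581 -0.01966541  0.21843213]
t 8.1 [ 0.5454 -0.0954  0.2964] w 0.6203488424368956 29.988677209839807 xyz [ -9.1 -65.5 111.7] rv [-0.1186 -0.3909  0.0608]
```

Call:
move_arm([
  {"grip":0,"xyz":[-1,-8,13],"angular":[-0.014,-0.046,0.007]},
  {"grip":0,"xyz":[-2,-15,26],"angular":[-0.028,-0.092,0.014]},
  {"grip":0,"xyz":[-3,-23,39],"angular":[-0.042,-0.137,0.021]},
  {"grip":0,"xyz":[-4,-31,52],"angular":[-0.056,-0.183,0.028]},
  {"grip":0,"xyz":[-5,-38,65],"angular":[-0.07,-0.23,0.036]},
  {"grip":0,"xyz":[-6,-46,78],"angular":[-0.084,-0.275,0.043]},
  {"grip":0,"xyz":[-6,-46,78],"angular":[-0.12,-0.39,0.06]},
  {"grip":0,"xyz":[-6,-46,78],"angular":[-0.12,-0.39,0.06]},
  {"grip":0,"xyz":[-6,-46,78],"angular":[-0.12,-0.39,0.06]},
])

```text
time_s: 9.0
tcp_pos: [0.5994, -0.0413, 0.2485]
ee_rot: [[0.9, -0.039, 0.433], [-0.032, -0.999, -0.024], [0.434, 0.008, -0.901]]
wrist_force: [-0.5, -0.6, -3.3]
gripper_width: 0.619
gripper_force: 30.0
```

```bash
python3 -c "
from tgt import *
go(T,R);print(r.sense()['joints'])"
```

```text
t 9.0 [ 0.5994 -0.0413  0.2485] w 0.6192296636504434 29.98973703601223 xyz [  1.5 -22.5  33.9] rv [ 0.0049 -0.0124  0.0074]
[ 14.620253     9.04241028 -27.41640164  15.44404291 -29.80772429
  61.42296339]
```

Call:
move_arm([
  {"grip":0,"xyz":[0,-5,8],"angular":[0,0,0]},
  {"grip":0,"xyz":[0.5,-11,17],"angular":[0,-0.005,0]},
  {"grip":0,"xyz":[1,-17,26],"angular":[0.005,-0.01,0.005]},
  {"grip":0,"xyz":[1.5,-22,33],"angular":[0.005,-0.012,0.007]},
  {"grip":0,"xyz":[1.5,-22.5,34],"angular":[0.005,-0.012,0.007]},
  {"grip":0,"xyz":[1.5,-22.5,34],"angular":[0.005,-0.012,0.007]},
  {"grip":0,"xyz":[1.5,-22.5,34],"angular":[0.005,-0.012,0.007]},
])

```text
time_s: 9.7
tcp_pos: [0.6162, -0.0199, 0.2195]
ee_rot: [[0.906, -0.044, 0.422], [-0.04, -0.999, -0.018], [0.422, -0.0, -0.906]]
wrist_force: [-0.5, -0.4, -2.4]
gripper_width: 0.622
gripper_force: 30.0
```

Run:
```python
from tgt import *
go(T,R)
c=r.capture("side"); np.savez('pics/d3.npz',**c)
B=[bc+R@np.array([.045*a,.027*b,.023*d]) for a in(1,-1) for b in(1,-1) for d in(1,-1)]
im=cv2.resize(c["img"][120:250,240:390,::-1],None,fx=4,fy=4,interpolation=cv2.INTER_CUBIC)
q=lambda P:((proj(c,P)-[240,120]+.5)*4-.5)
for p in q(B): cv2.circle(im,tuple(int(v) for v in p.round()),2,(0,0,255),-1)
for p in q([L,L-.1*R[:,0]]): cv2.circle(im,tuple(int(v) for v in p.round()),3,(0,255,255),-1)
cv2.imwrite('pics/d3.png',im)
```

```text
t 9.7 [ 0.6162 -0.0199  0.2195] w 0.6224991163835022 29.989892605226487 xyz [-0.4 -0.3  1. ] rv [-0.0003  0.0002 -0.0002]
```

View pics/d3.png

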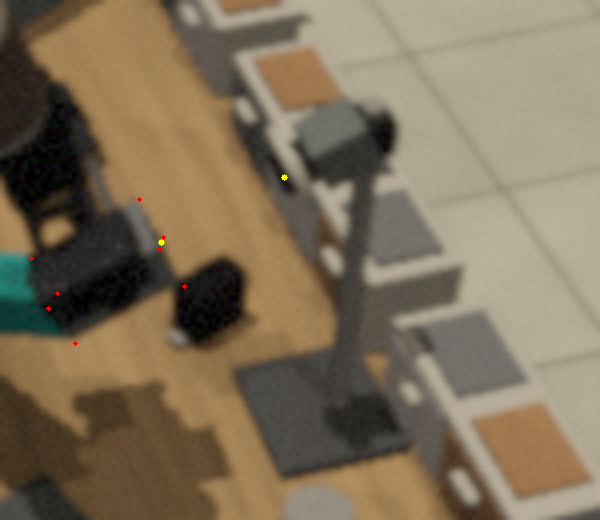

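Side view: box end near (150,245), with the projected model about 10 px (at 4x) right of it. The head is near (340,145), and the projected lens at (284,177). The two look slightly inconsistent, so I'll compare overlays in both fixed cameras in one composite.

Run:
```python
from tgt import *
go(T,R)
s=r.sense(); p=np.array(s["tcp_pos"]);Rt=np.array(s["ee_rot"]); b=p+Rt@[-.0024,0,.0107]
t=np.linspace(0,2*np.pi,60); X=R[:,0];Y=R[:,1];Z=R[:,2]
ring=L+.01*X+.034*(np.outer(np.cos(t),Y)+np.outer(np.sin(t),Z))
V=np.array([[i,j,k] for i in(1,-1) for j in(1,-1) for k in(1,-1)])
ed=[(i,j) for i in range(8) for j in range(i) if np.abs(V[i]-V[j]).sum()==2]
Bx=b+(V*[.045,.027,.023])@Rt.T
rows=[]
for n,off in(("side",(0,0)),("scene",(0,0))):
    c=r.capture(n); np.savez(f'pics/{n}4.npz',**c)
    m=proj(c,[(L+b)/2])[0].round().astype(int); x0,y0=m[0]-45,m[1]-38
    a=cv2.resize(c["img"][y0:y0+75,x0:x0+100,::-1],None,fx=4,fy=4,interpolation=cv2.INTER_CUBIC)
    a=cv2.convertScaleAbs(a,alpha=1.5,beta=15); o=a.copy()
    q=lambda P:((proj(c,P)-[x0,y0]+.5)*4-.5).round().astype(int)
    cv2.polylines(o,[q(ring)],True,(0,0,255),1); w=q(Bx)
    for i,j in ed: cv2.line(o,tuple(map(int,w[i])),tuple(map(int,w[j])),(0,255,0),1)
    cv2.circle(o,tuple(map(int,q([L])[0])),3,(0,255,255),-1); print(n,x0,y0,q([L]))
    rows.append(np.hstack([a,o]))
cv2.imwrite('pics/comp.png',np.vstack(rows))
```

```text
t 9.75 [ 0.6163 -0.02    0.2197] w 0.6138941661635687 29.989804483375337 xyz [-0.5 -0.3  1.2] rv [-0.0004 -0.0002 -0.0004]
side 243 138 [[272 105]]
scene 189 157 [[130 170]]
```

View pics/comp.png

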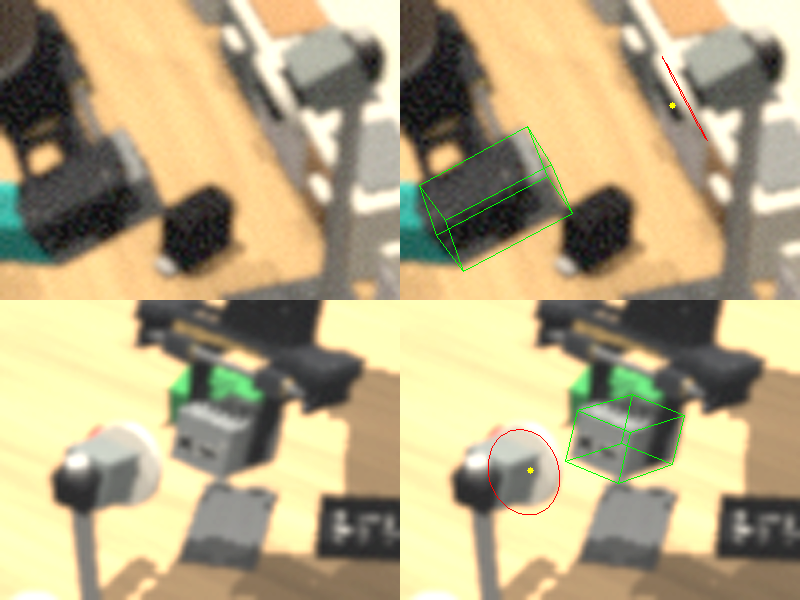

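Both views put the box wireframe and the predicted ring within about 5 mm of the image, well inside the tolerances. I'll make a tiny nudge up and forward, let it settle, then hand in.

Call:
move_arm([
  {"grip":0,"xyz":[1,0,-1],"angular":[0,0,0]},
  {"grip":0,"xyz":[3,0,-2],"angular":[0,0,0]},
  {"grip":0,"xyz":[3,0,-2],"angular":[0,0,0]},
  {"grip":0,"xyz":[3,0,-2],"angular":[0,0,0]},
  {"grip":0,"xyz":[3,0,-2],"angular":[0,0,0]},
  {"grip":0,"xyz":[3,0,-2],"angular":[0,0,0]},
  {"grip":0,"xyz":[3,0,-2],"angular":[0,0,0]},
  {"grip":0,"xyz":[3,0,-2],"angular":[0,0,0]},
])

```text
time_s: 10.65
tcp_pos: [0.618, -0.0201, 0.2224]
ee_rot: [[0.906, -0.044, 0.422], [-0.04, -0.999, -0.018], [0.422, -0.0, -0.907]]
wrist_force: [0.2, -0.8, -2.9]
gripper_width: 0.62
gripper_force: 30.0
```

```bash
python3 -c "
from tgt import *
go(T,R);print(np.abs(r.sense()['joint_velocities']).max());print(r.finish_job())"
```

```text
t 10.65 [ 0.618  -0.0201  0.2224] w 0.6199591658380234 29.989903847344976 xyz [-3.1 -0.3  2.9] rv [-0.0002  0.0007 -0.0002]
0.1416972898087851
the job is handed in; nothing more can be done
None
```

I pressed the lid shut, lifted the box out and handed the job in at 10.65 s with the box held still, ports to the lens and about 10 cm away; no verdict came back, but by my measurements it is within the limits.

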